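Make up a dryer levelling pack with slotted plates

ROBOT

A 6-joint arm with a two-finger parallel gripper is mounted at the origin on a cart in front of the work surface, level with it; the furniture and walls round the work are solid. World frame = base frame: x ahead of the robot, y to its left, z up, the work surface at z = 0. Lengths are in mm, angles in rad, forces in N, time in s.
With the tool pointing down it reaches from about 225 to 725 mm from the base axis. Payload 3.1 kg.
Tool frame: the origin (TCP) lies between the finger pads; the fingertips stand 11 mm ahead of it and the grasp point (between the pads) lies 8 mm behind it; z points along the fingers, x is the direction in which the jaws open and shut, and the axes are right-handed (so a half turn about z gives the same grasp; the last joint's range is limited). The gripper opens to 85 mm and grips with 20 to 120 N. Pads are 22 mm wide; open, the fingers measure 114 mm over their backs; the gripper's body (76 mm by 85 mm) begins 54 mm behind the grasp point. The pads swing forward as they close: fully open they stand 13 mm farther back than shut.
Start: joints at [1.111, 0.048, 0.099, 1.622, 0, 1.443], TCP at [171.023, 496.355, 242.312] pointing down, gripper open.
Joint ranges: [-2.91, 2.91], [-0.99, 1.94], [-1.21, 1.42], [-2.12, 2.29], [-1.49, 1.47], [-3.14, 3.14]. Speed limits (rad/s): [2.79, 2.79, 3.14, 3.14, 3.14, 3.14].

INTERFACE

Orientations are given as a 3x3 rotation matrix whose columns are the frame's x, y, z axes.
In Python, from bench import manip gives the robot as it stands. Calls block until the motion is done:
- manip.move_to(position, orientation): joint-space move of the TCP to a pose.
- manip.movel(position, frame=None, v=150, max_force=None): straight line of the TCP; frame=None keeps the orientation; v is the mean speed in mm/s. With max_force (N) it stops when the force on the tool has changed by that much, and returns True; else False.
- manip.goto_joints(angles): joint-space move.
- manip.set_gripper(opening): opening from 0.0 (shut) to 1.0 (fully open); the grip force is fixed at half the most; returns when the fingers have stopped.
- manip.dwell(seconds).
- manip.solve_ik(position, orientation): joint angles nearest the present ones, or None.
- manip.read_state(): the state.
- manip.read_camera(name): name is "scene" or "side" or "wrist"; returns the picture (480x640x3 uint8, blue, green, red); there is no depth.
- manip.camera_info(name): a dict with "K" (3x3 intrinsics, pixels), "rvec" (rotation vector, rad) and "tvec" (3), from world to camera coordinates, as OpenCV has them. Camera axes: x right, y down, z forward; pixel columns grow to the right and rows downward; lengths in mm; the calibration is good to about 2 mm. A picture is of the moment at which its call begins: read the wrist's pose just before it. camera_info takes no time and is no camera call; for the wrist camera it gives the pose at the moment of the call.
A pose or a line that the arm cannot do raises manip.IKError and nothing moves.
- manip.hand_in(): hands the job in, once; it reports no verdict.
The state is a dict: "time_s": time; "q": joint angles; "qd": joint speeds; "tau": joint torques, N m; "ee_pos": TCP position; "tcp_rot": TCP orientation; "force": force on the tool from outside, world axes, zero at the start; "torque": the same for the moment, N m; "width": opening from 0.0 (shut) to 1.0 (fully open).
Only numpy, scipy, OpenCV 4.12 (cv2) and the standard library are available. Lean on these libraries where they do the work, as an engineer would, in place of code of your own. Each camera call takes 0.05 s, during which the arm holds its last target. There are 200 camera calls.

TASK

Make up the dryer's levelling mount: slip the blue slotted spacer in under the head of the stud until its slot is home round the stud, let go of it, and press gently on its round mark with the closed fingers until the cushion gives a little, to feel that it lies flat. Only then slip the steel shim in on top of it in the same way, let go and press its mark likewise. Never squash the cushion nearly to its stop, leave the things standing around alone, and let both plates lie flat, square and home in the end.

Things in the scene. Friction and masses are not known exactly. Their poses are not given: they have to be found in the camera images.
- mount: Levelling mount, fixed to the worktop: grey base plate 120 x 84 x 6 mm (x -69 to +51 mm), above it an aluminium platform on a rubber cushion, and a fixed steel stud, 12 mm thick, standing up through the platform. Origin: on the stud's axis at worktop height, z up. Plates slide in along this frame's +x (away from the robot, give or take its yaw).
- mount_seat (a point): Where the spacer's origin belongs: on the stud's axis at the height of the platform's top, 24 mm above the worktop when not pressed (fixed to the mount, it does not sink). The platform is 84 x 66 mm, x -51 to +33 mm and y +-33 mm from here.
- mount_head (a point): Centre of the underside of the dark fixed head on the stud, 50 mm above the worktop; the head is 30 mm across and reaches up to 65 mm, so plates can only come in sideways beneath it.
- cushion (a joint): How far the platform is pressed down, m: 0 at rest (also under both plates), hard stop at 0.008. A spring: a push of up to 1 N starts it, then 2 N per mm (4 to 5 N for 2 mm, 8 to 9 N for 4 mm). Wanted is a press of 0.002 to 0.006 held for half a second; beyond 0.0065 is too hard.
- spacer: Blue slotted spacer, 10 mm thick, 90 g, goes in first. Plate x -54 to +30 mm, 56 mm wide; slot 17 mm wide from x -8.5 mm, open to +x. Pull tab, 20 mm wide in y, 10 mm thick, x -54 to -86 mm: grip it across y, at x = -70 mm. Origin: underside, z up, on the stud's axis when home (2.5 mm of play); then its x axis is parallel to the mount's and it lies on the platform.
- spacer_press (a point): White round mark, 18 mm across, on the spacer's top: x = -35 mm (towards the tab), z = 10 mm from its origin.
- shim: Steel slotted shim, 6 mm thick, 90 g, goes on the spacer. Same plate and slot: x -54 to +30 mm, 56 mm wide, slot 17 mm wide from x -8.5 mm, open to +x. Tab 26 mm wide in y, x -54 to -86 mm, with a black grip on it (x -58 to -86 mm, 16 mm high in all). Origin: underside, z up, on the stud's axis when home, then 34 mm above the worktop, x axis parallel to the mount's.
- shim_press (a point): Red round mark, 18 mm across, on the steel shim's top: x = -35 mm (towards the tab), z = 6 mm from its origin.
- wash_timer: Bystander: red wind-up timer, 60 x 67 x 62 mm, origin at its underside. Leave it alone.
- stain_dropper: Bystander: small brown dropper bottle, 33 mm across and 102 mm high, origin at its underside. Leave it alone.
- soap_bar: Bystander: block of pale laundry soap, 80 x 98 x 30 mm, origin at its underside. Leave it alone.

How it is judged (in metres and radians):
On the way, in this order (a step that is already met when the one before it is completed fails the run):
1. the blue spacer is home round the stud, under its head, the shim still away from the mount (x of spacer in the frame of mount between -0.006 and 0.006 m and y of spacer in the frame of mount between -0.006 and 0.006 m and z of spacer in the frame of mount between 0.015 and 0.0265 m and angle between the x axis of spacer and the x axis of mount, either way round below 0.15 rad and horizontal distance between shim and mount above 0.1 m), for 0.1 s.
2. the spacer, lying flat and home, is pressed on its mark so that the cushion gives more than 1.5 mm, the shim still away (all of step 1 and angle between spacer's own z axis and vertical below 0.04 rad and value of joint cushion above 0.0015 m and horizontal distance between the grasp point and spacer_press below 0.022 m), for 0.1 s.
3. the steel shim is home round the stud on top of the spacer (x of shim in the frame of mount between -0.006 and 0.006 m and y of shim in the frame of mount between -0.006 and 0.006 m and z of shim in the frame of mount between 0.025 and 0.0365 m and angle between the x axis of shim and the x axis of mount, either way round below 0.15 rad), for 0.1 s.
4. the shim, lying flat and home, is pressed on its mark so that the cushion gives more than 1.5 mm (all of step 3 and angle between shim's own z axis and vertical below 0.04 rad and value of joint cushion above 0.0015 m and horizontal distance between the grasp point and shim_press below 0.022 m), for 0.1 s.
At the end, for the whole second after the job is handed in: Spacer on the platform and shim on the spacer, each within 6 mm of home along and across the slot, within 0.15 rad of square, within 2.5 mm of its right height (24 and 34 mm) and tilted less than 0.04 rad, at rest, the cushion not pressed (under 1 mm) (all of step 3 and x of spacer in the frame of mount between -0.006 and 0.006 m and y of spacer in the frame of mount between -0.006 and 0.006 m and z of spacer in the frame of mount between 0.015 and 0.0265 m and angle between the x axis of spacer and the x axis of mount, either way round below 0.15 rad and angle between each of spacer, shim's own z axis and vertical below 0.04 rad and linear speed of each of spacer, shim below 0.02 m/s and value of joint cushion below 0.001 m and z of spacer in the frame of mount above 0.0215 m and z of shim in the frame of mount above 0.0315 m); the robot touches nothing.
It fails at once if the cushion is squashed more than 6.5 mm (about 14 N) (value of joint cushion above 0.0065 m).
It fails at once if the timer is shifted more than 20 mm or tipped (distance of wash_timer from where it was at the start of the episode above 0.02 m or angle between wash_timer's own z axis and vertical above 0.3 rad).
It fails at once if the dropper bottle is shifted more than 20 mm or tipped (distance of stain_dropper from where it was at the start of the episode above 0.02 m or angle between stain_dropper's own z axis and vertical above 0.3 rad).
It fails at once if the soap bar is shifted more than 20 mm or tipped (distance of soap_bar from where it was at the start of the episode above 0.02 m or angle between soap_bar's own z axis and vertical above 0.3 rad).
It also fails if it takes over 72 s, if anything falls off the work surface, if the arm or the gripper's body presses on something with over 40 N, if the wrist force passes 120 N, or if a joint passes its speed limit or range.

## Working session

There is one attempt and no reset: what is moved stays moved. The work goes in short steps, each a Python script; the robot and the scene stay as the last script left them, time stands still between calls to the robot, and variables do not carry over. Pictures are saved under pics/ and viewed, about 8 in all and at most 12, crops included, and the job is handed in when it is done.

```bash
ls; mkdir -p pics; python3 - <<'E'
from bench import manip
import cv2
import numpy as np
ims=[]
for n in("scene","side","wrist"):
    i=manip.read_camera(n);cv2.imwrite(f"pics/{n}0.png",i)
    c=manip.camera_info(n);R=cv2.Rodrigues(np.array(c["rvec"],float))[0]
    print(n,np.array(c["K"]).round(0).tolist(),(-R.T@np.array(c["tvec"]).ravel()).round(0),R[2].round(2))
s=manip.read_state();print(s["time_s"],s["force"],s["tcp_rot"])
E
```

```text
pics
scene [[513.0, 0.0, 325.0], [0.0, 513.0, 241.0], [0.0, 0.0, 1.0]] [ 125. -820.  687.] [ 0.41  0.67 -0.62]
side [[515.0, 0.0, 314.0], [0.0, 515.0, 244.0], [0.0, 0.0, 1.0]] [314. 566. 498.] [ 0.25 -0.83 -0.5 ]
wrist [[395.0, 0.0, 318.0], [0.0, 395.0, 236.0], [0.0, 0.0, 1.0]] [ 99. 520. 374.] [ 0.28 -0.1  -0.95]
0.15 [0.10375289 0.30831328 0.60484143] [[ 3.25700430e-01  9.45472680e-01 -8.00638372e-04]
 [ 9.45471283e-01 -3.25701338e-01 -1.64043012e-03]
 [-1.81175085e-03 -2.22691792e-04 -9.99998334e-01]]
```

View pics/scene0.png

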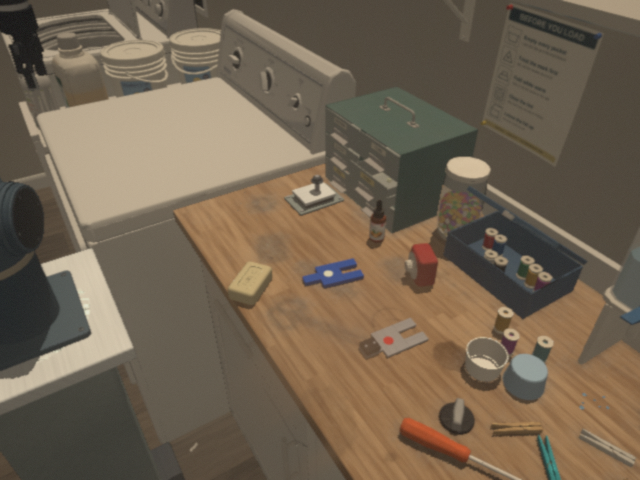

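View pics/side0.png

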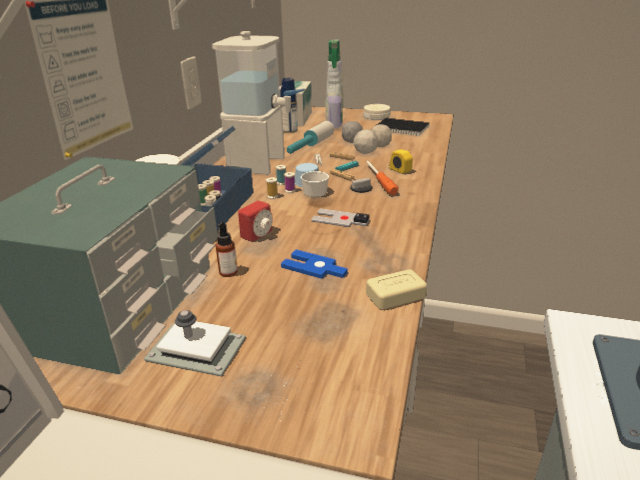

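The scene picture shows the mount at (315,195), the spacer at (335,274) with its tab to the left, the shim at (400,338) and the soap at (250,282). The dropper is at (378,222) and the timer at (422,265). The side view agrees, so I'll cast rays next.

```bash
cat > h.py <<'E'
from bench import manip
import cv2, numpy as np
def cam(n):
    c=manip.camera_info(n);return np.array(c["K"],float),cv2.Rodrigues(np.array(c["rvec"],float))[0],np.array(c["tvec"],float).ravel()
def cast(C,px,z):
    K,R,t=C;px=np.atleast_2d(np.array(px,float));o=-R.T@t
    d=(R.T@np.linalg.inv(K)@np.c_[px,np.ones(len(px))].T).T
    return o+d*((z-o[2])/d[:,2])[:,None]
def proj(C,P):
    K,R,t=C;return cv2.projectPoints(np.atleast_2d(np.array(P,float)),cv2.Rodrigues(R)[0],t,K,None)[0][:,0]
def blobs(mask,amin=15):
    n,l,s,c=cv2.connectedComponentsWithStats(mask.astype(np.uint8));return l,[(i,s[i].tolist(),c[i].round(1)) for i in range(1,n) if s[i][4]>=amin]
def down(yaw):  # tool pointing down, jaw axis (x) at angle yaw in world
    c,s=np.cos(yaw),np.sin(yaw);return np.array([[c,s,0],[s,-c,0],[0,0,-1.]])
E
python3 - <<'E'
from h import *
sc,sd=[cam(n) for n in("scene","side")]
a,b=cv2.imread("pics/scene0.png"),cv2.imread("pics/side0.png")
for n,C,i,boxm in(("scene",sc,a,(300,250,370,295)),("side",sd,b,(275,245,350,282))):
    h=cv2.cvtColor(i,cv2.COLOR_BGR2HSV);m=cv2.inRange(h,(100,120,50),(130,255,255));l,bl=blobs(m,100)
    for k,s,c in bl: print(n,"blue",s,c)
    x0,y0,x1,y1=boxm;mm=np.zeros_like(m);mm[y0:y1,x0:x1]=m[y0:y1,x0:x1]
    cn=max(cv2.findContours(mm,cv2.RETR_EXTERNAL,cv2.CHAIN_APPROX_NONE)[0],key=cv2.contourArea)
    r=cv2.minAreaRect(cast(C,cn[:,0],8)[:,:2].astype(np.float32));print("rect",r)
    m=cv2.inRange(h,(0,150,60),(8,255,255))|cv2.inRange(h,(172,150,60),(180,255,255));print([ (s,c) for k,s,c in blobs(m)[1]])
P=lambda C,p,z:cast(C,p,z)[0].round(0)
print("spacer mark",P(sc,(328,273),10),P(sd,(320,265),10))
print("shim mark",P(sc,(389,341),6),P(sd,(344,217.5),6),"grip",P(sc,(372,346),14),P(sd,(362,217),14))
print("head",P(sc,(316,179),65),P(sd,(186,316),65),"platform sd",cast(sd,[(177,325),(229,329),(207,358),(157,349)],24).round(0),"base",cast(sd,[(148,353),(219,369),(245,342)],6).round(0))
print("dropper",P(sc,(377,240),0),P(sd,(228,273),0),"timer",P(sc,(425,285),0),"soap",P(sc,(250,275),30))
cv2.imwrite("pics/m.png",np.hstack([cv2.resize(a[165:220,275:355],None,fx=5,fy=5),cv2.resize(b[300:375,140:250],(400,275))]))
E
```

```text
scene blue [317, 260, 44, 19, 243] [341.  269.3]
rect ((549.039794921875, -189.35525512695312), (48.7255973815918, 75.88788604736328), 78.44070434570312)
[([413, 244, 24, 20, 338], array([424.3, 253.3])), ([384, 337, 9, 7, 46], array([388. , 340.1])), ([403, 419, 8, 7, 17], array([406.4, 421.8])), ([406, 422, 12, 14, 42], array([411.8, 427.5])), ([416, 423, 7, 7, 18], array([419.2, 426.6])), ([420, 428, 34, 23, 199], array([434.6, 438. ])), ([449, 443, 20, 18, 130], array([460.1, 451.3]))]
side blue [281, 250, 66, 28, 955] [313.1 264.9]
rect ((533.1758422851562, -184.39028930664062), (65.37386322021484, 119.38107299804688), 77.87981414794922)
[([26, 1, 8, 6, 37], array([29.5,  3.7])), ([239, 201, 31, 40, 630], array([249.8, 218.7])), ([341, 216, 7, 3, 19], array([344. , 217.1]))]
spacer mark [ 526. -184.   10.] [ 525. -183.   10.]
shim mark [ 526. -383.    6.] [ 526. -383.    6.] grip [ 490. -382.   14.] [ 487. -378.   14.]
head [641.  53.  65.] [645.  72.  65.] platform sd [[679.  48.  24.]
 [601.  38.  24.]
 [605. 102.  24.]
 [680. 102.  24.]] base [[702.  95.   6.]
 [590. 100.   6.]
 [577.  39.   6.]]
dropper [ 679. -140.   -0.] [ 681. -133.    0.] timer [ 675. -303.    0.] soap [ 385. -130.   30.]
```

View pics/m.png

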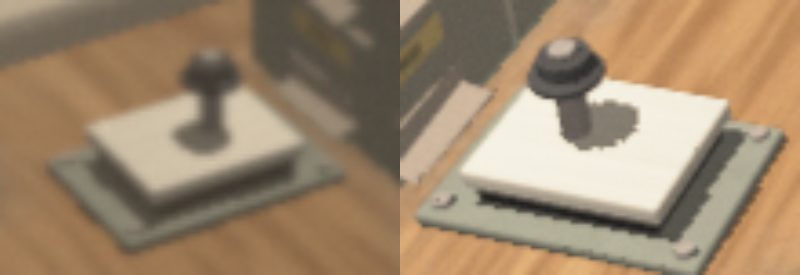

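The mount crop shows the stud head, the platform corners and the base with its screws. The two cameras agree on the marks: spacer about (526,-184) and shim about (526,-383). The mount is near (645,70). Now the wrist camera, closer in.

```bash
python3 - <<'E'
from h import *
out=[]
for n,p in(("mnt",(585,70,190)),("spc",(500,-188,180))):
    manip.move_to(p,down(np.pi/2));manip.dwell(.2)
    C=cam("wrist");i=manip.read_camera("wrist");cv2.imwrite(f"pics/w_{n}.png",i);np.savez(f"{n}.npz",K=C[0],R=C[1],t=C[2]);out.append(i)
    s=manip.read_state();print(s["time_s"],s["q"],s["ee_pos"])
cv2.imwrite("pics/w2.png",cv2.resize(np.vstack(out)[:, :],(400,600)))
E
```

```text
2.5417 [6.44164654e-03 2.09808057e-01 1.73422981e-01 1.53422580e+00
 2.32883026e-05 5.34002139e-03] [584.89518905  70.67621499 190.1395889 ]
3.85 [-4.83045019e-01  6.67065758e-02 -4.88257518e-03  1.49910778e+00
  1.79211119e-04 -4.85094104e-01] [ 500.59198335 -186.94926096  180.03554908]
```

View pics/w_mnt.png

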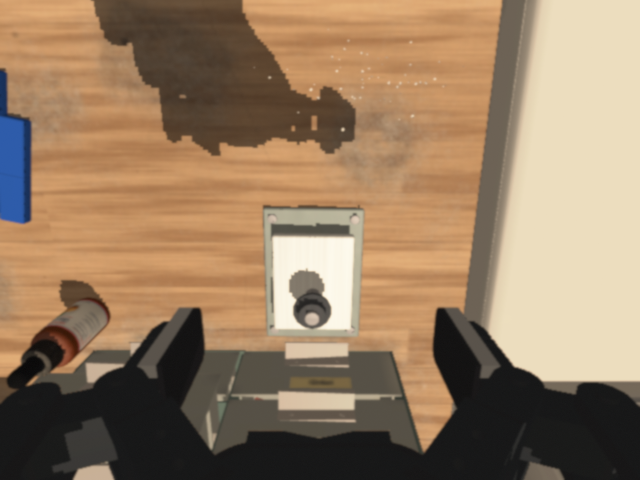

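View pics/w_spc.png

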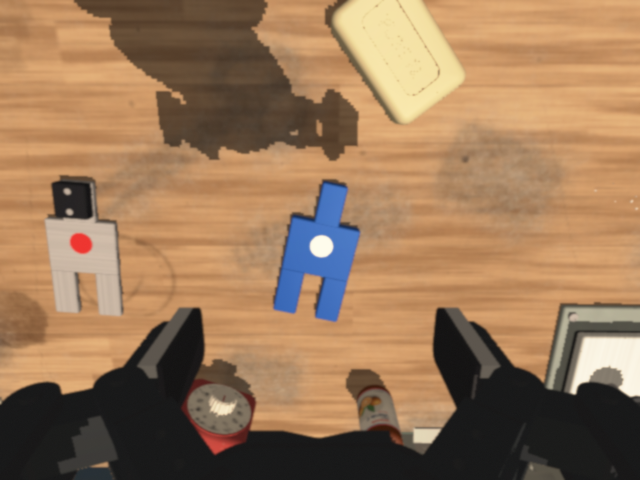

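The wrist view of the mount shows the platform at (272–355, 235–330), the head at (312,308) and the cabinet behind it. In the spacer view, the spacer's mark is at (321,246) with its tab upward at (333,195). The shim's mark is at (81,243) and its grip at (73,198).

```bash
python3 - <<'E'
from h import *
ld=lambda n:(lambda d:(d["K"],d["R"],d["t"]))(np.load(n+".npz"))
Cm,Cs=ld("mnt"),ld("spc")
im=cv2.imread("pics/w_mnt.png");h=cv2.cvtColor(im,cv2.COLOR_BGR2HSV)
box=np.zeros(h.shape[:2],np.uint8);box[225:336,266:362]=255
# platform edges: left/right columns and near edge by bright low-sat mask
m=cv2.inRange(h,(0,0,200),(180,45,255))&box
c=max(cv2.findContours(m,cv2.RETR_EXTERNAL,cv2.CHAIN_APPROX_NONE)[0],key=cv2.contourArea);r=cv2.minAreaRect(cast(Cm,c[:,0],24)[:,:2].astype(np.float32));print("plat",r,cv2.boundingRect(c))
m=(cv2.inRange(h,(30,15,90),(100,90,190)));m[:200]=0;m[338:]=0;m[:,:258]=0;m[:,368:]=0
c=np.vstack([k for k in cv2.findContours(m,cv2.RETR_EXTERNAL,cv2.CHAIN_APPROX_NONE)[0] if cv2.contourArea(k)>30]);r=cv2.minAreaRect(cast(Cm,c[:,0],6)[:,:2].astype(np.float32));print("base",r)
m=cv2.inRange(h,(0,0,0),(180,255,95))&box;m[:286]=0
c=max(cv2.findContours(m,cv2.RETR_EXTERNAL,cv2.CHAIN_APPROX_NONE)[0],key=cv2.contourArea);(u,v),rad=cv2.minEnclosingCircle(c);print("head px",u,v,rad,cast(Cm,(u,v),60).round(1))
im=cv2.imread("pics/w_spc.png");h=cv2.cvtColor(im,cv2.COLOR_BGR2HSV)
m=cv2.inRange(h,(100,120,80),(130,255,255));m[330:]=0
c=max(cv2.findContours(m,cv2.RETR_EXTERNAL,cv2.CHAIN_APPROX_NONE)[0],key=cv2.contourArea);r=cv2.minAreaRect(cast(Cs,c[:,0],10)[:,:2].astype(np.float32));print("spacer",r,cv2.boxPoints(r).round(0).tolist())
w=cv2.inRange(h,(0,0,180),(180,60,255));w[:225]=0;w[265:]=0;w[:,:300]=0;w[:,345:]=0
print("mark",cast(Cs,blobs(w,30)[1][0][2],10).round(1))
rd=(cv2.inRange(h,(0,150,80),(8,255,255))|cv2.inRange(h,(172,150,80),(180,255,255)));rd[265:]=0
b=max(blobs(rd,30)[1],key=lambda q:q[1][4]);print("shim mark",b[2],cast(Cs,b[2],6).round(1))
k=cv2.inRange(h,(0,0,0),(180,255,70));k[:165]=0;k[225:]=0;k[:,:45]=0;k[:,105:]=0
c=max(cv2.findContours(k,cv2.RETR_EXTERNAL,cv2.CHAIN_APPROX_NONE)[0],key=cv2.contourArea);print("grip",cv2.minAreaRect(cast(Cs,c[:,0],16)[:,:2].astype(np.float32)))
E
```

```text
plat ((644.1709594726562, 65.72501373291016), (65.87638854980469, 83.07157897949219), 89.60774993896484) (272, 237, 83, 93)Traceback (most recent call last):
  File "<stdin>", line 10, in <module>
    return _nx.concatenate(arrs, 0, dtype=dtype, casting=casting)
           ~~~~~~~~~~~~~~~^^^^^^^^^^^^^^^^^^^^^^^^^^^^^^^^^^^^^^^
ValueError: need at least one array to concatenate
```

```bash
python3 - <<'E'
from h import *
ld=lambda n:(lambda d:(d["K"],d["R"],d["t"]))(np.load(n+".npz"))
Cm,Cs=ld("mnt"),ld("spc")
im=cv2.imread("pics/w_mnt.png");h=cv2.cvtColor(im,cv2.COLOR_BGR2HSV)
box=np.zeros(h.shape[:2],np.uint8);box[286:336,280:345]=255
m=cv2.inRange(h,(0,0,0),(180,255,95))&box
c=max(cv2.findContours(m,cv2.RETR_EXTERNAL,cv2.CHAIN_APPROX_NONE)[0],key=cv2.contourArea);(u,v),rad=cv2.minEnclosingCircle(c);print("head px",u,v,rad,cast(Cm,(u,v),58).round(1))
print("base h",h[220,290],"edges",cast(Cm,[(264,208),(363,208),(268,336),(359,336)],6).round(1).tolist())
im=cv2.imread("pics/w_spc.png");h=cv2.cvtColor(im,cv2.COLOR_BGR2HSV)
m=cv2.inRange(h,(100,120,80),(130,255,255));m[330:]=0
c=max(cv2.findContours(m,cv2.RETR_EXTERNAL,cv2.CHAIN_APPROX_NONE)[0],key=cv2.contourArea);r=cv2.minAreaRect(cast(Cs,c[:,0],10)[:,:2].astype(np.float32));print("spacer",r)
w=cv2.inRange(h,(0,0,180),(180,60,255));w[:225]=0;w[265:]=0;w[:,:300]=0;w[:,345:]=0
print("mark",cast(Cs,blobs(w,30)[1][0][2],10).round(1))
rd=(cv2.inRange(h,(0,150,80),(8,255,255))|cv2.inRange(h,(172,150,80),(180,255,255)));rd[265:]=0
b=max(blobs(rd,30)[1],key=lambda q:q[1][4]);print("shim mark",b[2],cast(Cs,b[2],6).round(1))
k=cv2.inRange(h,(0,0,0),(180,255,70));k[:165]=0;k[225:]=0;k[:,:45]=0;k[:,105:]=0
c=max(cv2.findContours(k,cv2.RETR_EXTERNAL,cv2.CHAIN_APPROX_NONE)[0],key=cv2.contourArea);print("grip",cv2.minAreaRect(cast(Cs,c[:,0],16)[:,:2].astype(np.float32)))
E
```

```text
head px 311.588134765625 307.38507080078125 18.54269790649414 [[647.2  65.1  58. ]]
base h [ 25  41 181] edges [[583.7, 25.2, 6.0], [583.5, 106.6, 6.0], [703.4, 24.3, 6.0], [703.2, 107.3, 6.0]]
spacer ((533.01806640625, -187.11312866210938), (54.84912109375, 115.41413116455078), 77.7586898803711)
mark [[ 527.4 -185.5   10. ]]
shim mark [ 80.6 242.9] [[ 526.9 -382.2    6. ]]
grip ((488.86590576171875, -376.1938781738281), (28.397058486938477, 29.742069244384766), 84.36713409423828)
```

Measurements agree with the given sizes. The platform came out at 83 x 66 mm and the base at 120 mm, which puts the stud at (652.9, 65.8) with yaw about 0. The spacer's tab is at (492.5, -178.2) with yaw -12.2°. I'll grasp it now.

```bash
cat >> h.py <<'E'
ST=lambda:(lambda s:print("t",round(s["time_s"],2),"p",s["ee_pos"].round(1) if hasattr(s["ee_pos"],"round") else s["ee_pos"],"F",np.round(s["force"],1),"w",round(s["width"],3)))(manip.read_state())
E
python3 - <<'E'
from h import *
y=np.pi/2-np.radians(12.2)
manip.move_to((492.5,-178.2,80),down(y)); manip.set_gripper(.6)
print(manip.movel((492.5,-178.2,13),v=80,max_force=5));ST()
manip.set_gripper(0);ST()
manip.movel((492.5,-178.2,110));ST()
manip.move_to((490,-40,110),down(np.pi/2)); manip.movel((490,65.8,80))
manip.dwell(.3);ST()
C=cam("wrist");i=manip.read_camera("wrist");cv2.imwrite("pics/w_hold.png",i)
p=np.array(manip.read_state()["ee_pos"])
h=cv2.cvtColor(i,cv2.COLOR_BGR2HSV);m=cv2.inRange(h,(100,120,60),(130,255,255));m[:150]=0
c=max(cv2.findContours(m,cv2.RETR_EXTERNAL,cv2.CHAIN_APPROX_NONE)[0],key=cv2.contourArea)
pts=cast(C,c[:,0],p[2]-3)-p;print("rel extents",pts.min(0).round(1),pts.max(0).round(1))
E
```

```text
False
t 5.75 p [ 493.  -178.5   13.6] F [-0.5 -0.6  0.5] w 0.599
t 6.14 p [ 493.3 -178.5   14.1] F [-0.2 -0.3  4.2] w 0.212
t 6.94 p [ 491.7 -177.8  108.7] F [ 0.3 -0.1 -0.7] w 0.207
t 8.73 p [490.2  65.2  80.3] F [ 0.4  0.5 -0.9] w 0.211
rel extents [-19.2 -16.9  -3. ] [57.1 14.6 -3. ]
```

View pics/w_hold.png

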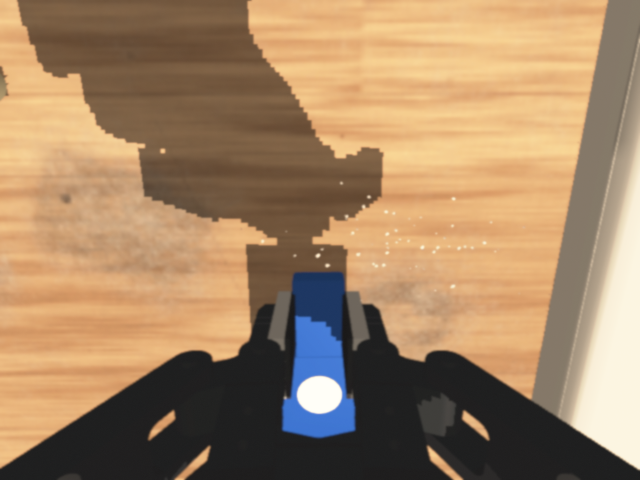

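The spacer is held straight, with its mark at (319,395) and its tail at row 272. I'll check the mark's offset and insert with force stops.

```bash
python3 - <<'E'
from h import *
C=cam("wrist");p=np.array(manip.read_state()["ee_pos"])
print("mark rel",(cast(C,(319,395),p[2]-3)-p).round(1),"tail rel",(cast(C,[(294,272),(344,272)],p[2]-3)-p).round(1).tolist())
manip.movel((500,65.8,41.5),v=120);ST()
print(manip.movel((560,65.8,41.5),v=100,max_force=4));ST()
i=manip.read_camera("side");cv2.imwrite("pics/s1.png",cv2.resize(i[250:400,100:300],(800,600),interpolation=cv2.INTER_CUBIC))
E
```

```text
mark rel [[34.9 -0.6 -3. ]] tail rel [[-19.7, -9.9, -3.0], [-19.7, 8.6, -3.0]]
t 9.27 p [499.4  65.8  41. ] F [-0.1  0.5 -0.9] w 0.21
False
t 10.02 p [559.7  65.9  41.7] F [ 0.6  1.2 -0.8] w 0.206
```

View pics/s1.png

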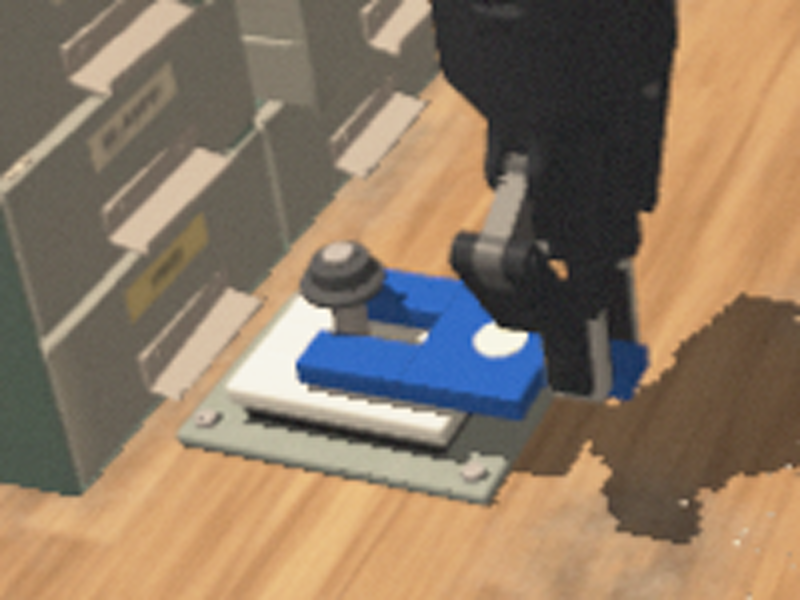

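The slot is straddling the stud, the plate looks level and it is clear of the head. I'll push home, lower and release.

```bash
python3 - <<'E'
from h import *
print(manip.movel((587,65.8,41.5),v=40,max_force=4));ST()
p=manip.read_state()["ee_pos"]
x=min(p[0]-1.5,585)
manip.movel((x,65.8,41.5),v=40);manip.dwell(.2);ST()
print(manip.movel((x,65.8,35.5),v=15,max_force=2.));ST()
manip.set_gripper(.35);manip.dwell(.2);ST()
manip.movel((x,65.8,110),v=150)
C=cam("wrist")
for n in("side","wrist"):
    i=manip.read_camera(n);cv2.imwrite(f"pics/{n}_in.png",i)
np.savez("in.npz",K=C[0],R=C[1],t=C[2])
h=cv2.cvtColor(i,cv2.COLOR_BGR2HSV);m=cv2.inRange(h,(100,120,60),(130,255,255))
print([(s,c) for k,s,c in blobs(m,50)[1]])
a=cv2.imread("pics/side_in.png")[270:390,120:280];cv2.imwrite("pics/in.png",np.hstack([cv2.resize(a,(400,300),interpolation=cv2.INTER_CUBIC),cv2.resize(i,(400,300))]))
E
```

```text
True
t 10.72 p [584.8  65.7  40.1] F [-0.8 -0.5 -0.6] w 0.207
t 11.18 p [583.2  65.8  41.3] F [ 0.4 -0.  -0.5] w 0.212
True
t 11.53 p [583.5  65.8  37.1] F [-0.   0.2  2.9] w 0.21
t 12.0 p [582.1  65.8  35.7] F [-0.1 -0.  -0.1] w 0.349
[([271, 228, 95, 179, 9247], array([318.4, 320.1]))]
```

View pics/in.png

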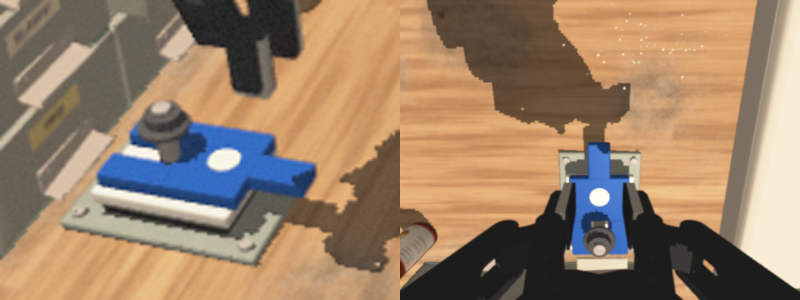

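The spacer lies flat and square around the stud. I'll locate its mark and press it.

```bash
cat >> h.py <<'E'
def press(x,y,ztop):
    manip.set_gripper(0);manip.movel((x,y,ztop+11+40));manip.movel((x,y,ztop+11+8),v=80);manip.dwell(.2)
    f0=manip.read_state()["force"][2];ST()
    print(manip.movel((x,y,ztop+11-5),v=8,max_force=6));ST()
    for k in range(6):
        s=manip.read_state();f=s["force"][2]-f0;print("push",round(f,1),s["ee_pos"][2].round(2))
        if 5.5<f<10: break
        z=s["ee_pos"][2]+(-1.0 if f<5.5 else 1.0);manip.movel((x,y,z),v=10);manip.dwell(.1)
    for k in range(3): manip.dwell(.25);ST()
    manip.movel((x,y,ztop+11+10),v=40);manip.movel((x,y,ztop+11+70))
E
python3 - <<'E'
from h import *
d=np.load("in.npz");C=(d["K"],d["R"],d["t"]);i=cv2.imread("pics/wrist_in.png");h=cv2.cvtColor(i,cv2.COLOR_BGR2HSV)
w=cv2.inRange(h,(0,0,180),(180,60,255));w[:290]=0;w[340:]=0;w[:,:295]=0;w[:,345:]=0
b=max(blobs(w,30)[1],key=lambda q:q[1][4]);P=cast(C,b[2],34)[0];print("mark",b,P.round(1))
m=cv2.inRange(h,(100,120,60),(130,255,255))[232:272];r=[np.flatnonzero(q)[[0,-1]].mean() for q in m if q.any()]
ys=cast(C,np.c_[r,np.arange(232,232+len(r))],34);print("tab axis yaw",np.polyfit(ys[:,0],ys[:,1],1).round(3),"tail",cast(C,(318,228),34).round(1))
if abs(P[0]-617)<6 and abs(P[1]-65.8)<5: press(P[0]-2,65.8,34)
else: print("NOT pressed")
E
```

```text
mark (1, [303, 301, 33, 29, 750], array([318.7, 315.1])) [620.   65.2  34. ]
tab axis yaw [1.3000e-02 5.7037e+01] tail [[566.8  64.7  34. ]]
t 14.32 p [618.5  65.8  53.7] F [ 0.6 -0.5 -0.3] w -0.001
True
t 15.57 p [618.   65.8  43.1] F [-1.6 -0.5  5.1] w 0.0
push 5.4 43.11
push 5.0 43.14
push 5.6 43.13
t 16.52 p [618.   65.8  43.1] F [-3.3 -0.2  3.9] w 0.002
t 16.77 p [618.   65.8  43.2] F [-1.9 -0.3  5.1] w -0.003
t 17.02 p [618.   65.8  43.1] F [-3.  -0.3  6.3] w -0.002
```

The push averaged about 5.3 N, so roughly 2.1 mm, which is close to the lower limit. The arm is compliant, so I'll press again, stepping the commanded height down until about 8 N.

```bash
cat >> h.py <<'E'
def mf(n=5):
    F=[]
    for _ in range(n): manip.dwell(.03);F.append(manip.read_state()["force"])
    return np.mean(F,0)
def press(x,y,ztop):
    manip.set_gripper(0);manip.movel((x,y,ztop+11+30));manip.movel((x,y,ztop+11+5),v=80);manip.dwell(.2);f0=mf()[2]
    z=ztop+11+1
    while True:
        manip.movel((x,y,z),v=15);f=mf(4)[2]-f0;print("cmd",round(z,1),"z",round(manip.read_state()["ee_pos"][2],1),"f",round(f,1))
        if f>7.3 or z<ztop+11-8: break
        z-=1 if f<5 else .6
    for k in range(3): print("hold",(mf(6)[2]-f0).round(1))
    manip.movel((x,y,ztop+11+10),v=40);manip.movel((x,y,ztop+11+70));ST()
E
python3 - <<'E'
from h import *
press(617,65.8,34)
E
```

```text
cmd 46 z 46.0 f 0.1
cmd 45 z 45.2 f 0.5
cmd 44 z 44.4 f 2.5
cmd 43 z 43.4 f 4.4
cmd 42 z 42.6 f 6.2
cmd 41.4 z 42.3 f 6.7
cmd 40.8 z 41.9 f 8.1
hold 7.0
hold 7.7
hold 7.4
t 24.02 p [617.   65.8 114.7] F [-0.7 -0.5 -1.4] w 0.003
```

The second press gave about 7.4 N, roughly 3.2 mm. Now for a closer look at the shim.

```bash
python3 - <<'E'
from h import *
manip.movel((500,-100,140),v=300);manip.move_to((490,-380,140),down(np.pi/2));manip.set_gripper(.7);manip.dwell(.1)
C=cam("wrist");i=manip.read_camera("wrist");cv2.imwrite("pics/w_shim.png",i);np.savez("shim.npz",K=C[0],R=C[1],t=C[2]);ST()
h=cv2.cvtColor(i,cv2.COLOR_BGR2HSV)
rd=(cv2.inRange(h,(0,150,80),(8,255,255))|cv2.inRange(h,(172,150,80),(180,255,255)))
for k,s,c in blobs(rd,60)[1]: print("red",s,c,cast(C,c,6).round(1))
u,v=[int(q) for q in min(blobs(rd,60)[1],key=lambda q:abs(q[2][0]-320))[2]]
m=cv2.inRange(h,(0,0,90),(180,45,255))|rd;l,_=blobs(m);k=l[v,u];c=max(cv2.findContours((l==k).astype(np.uint8),cv2.RETR_EXTERNAL,cv2.CHAIN_APPROX_NONE)[0],key=cv2.contourArea)
print("plate",cv2.minAreaRect(cast(C,c[:,0],6)[:,:2].astype(np.float32)))
g=cv2.inRange(h,(0,0,0),(180,255,70));g[v:]=0;g[:v-110]=0;g[:,:u-60]=0;g[:,u+60:]=0
c=max(cv2.findContours(g,cv2.RETR_EXTERNAL,cv2.CHAIN_APPROX_NONE)[0],key=cv2.contourArea);print("grip",cv2.minAreaRect(cast(C,c[:,0],16)[:,:2].astype(np.float32)))
E
```

```text
t 26.68 p [ 489.9 -380.   140. ] F [-0.3  0.7 -0.2] w 0.701
red [0, 146, 109, 92, 2589] [ 54.4 180.9] [[ 458.2 -559.9    6. ]]
red [307, 265, 23, 21, 385] [317.7 274.9] [[ 526.8 -381.4    6. ]]
plate ((526.9573364257812, -381.1742858886719), (15.773822784423828, 16.081357955932617), 0.07454048097133636)
grip ((487.7881164550781, -378.82562255859375), (24.8743839263916, 28.124553680419922), 85.84325408935547)
```

View pics/w_shim.png

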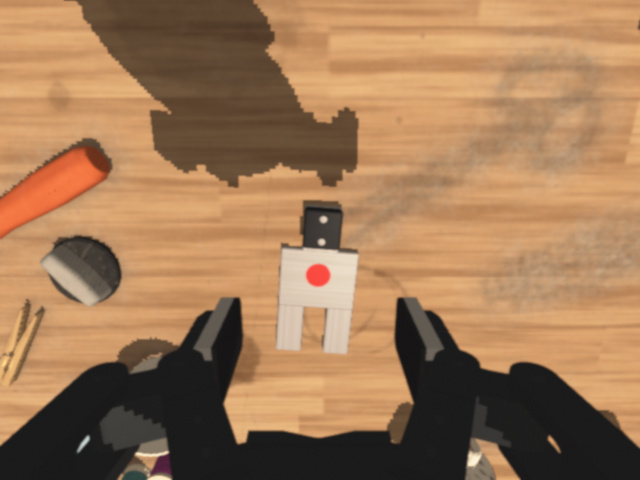

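The shim's mark is at (318,275) and its grip at (322,228). Its yaw is about -4° and the grip point is (491,-379). I'll grasp it, carry it over and start the insertion.

```bash
python3 - <<'E'
from h import *
y=np.pi/2-np.radians(4)
manip.move_to((491,-379,60),down(y))
print(manip.movel((491,-379,16),v=80,max_force=5));ST()
manip.set_gripper(0);ST()
manip.movel((491,-379,110),v=200)
manip.move_to((490,-150,110),down(np.pi/2)); manip.movel((490,65.8,80),v=250)
manip.dwell(.2);ST()
C=cam("wrist");i=manip.read_camera("wrist");cv2.imwrite("pics/w_hold2.png",i);p=np.array(manip.read_state()["ee_pos"])
h=cv2.cvtColor(i,cv2.COLOR_BGR2HSV);rd=(cv2.inRange(h,(0,150,60),(8,255,255))|cv2.inRange(h,(172,150,60),(180,255,255)));rd[:300]=0
for k,s,c in blobs(rd,60)[1]: print("red",s,c,(cast(C,c,p[2]-10)-p).round(1))
manip.movel((505,65.8,54.5),v=150);ST()
print(manip.movel((560,65.8,54.5),v=100,max_force=4));ST()
i=manip.read_camera("side");cv2.imwrite("pics/s2.png",cv2.resize(i[250:400,100:300],(800,600),interpolation=cv2.INTER_CUBIC))
E
```

```text
False
t 27.8 p [ 490.9 -378.8   15.7] F [ 0.   0.  -0.9] w 0.698
t 28.21 p [ 491.6 -379.6   17.1] F [0.3 0.2 2.6] w 0.282
t 30.97 p [490.3  64.6  80.3] F [ 0.5 -0.2 -1.5] w 0.282
red [299, 368, 41, 34, 1069] [319.  384.1] [[ 35.1  -0.8 -10. ]]
t 31.37 p [503.9  65.6  53.6] F [-0.5  0.3 -0.5] w 0.279
False
t 32.07 p [559.6  65.8  54.7] F [-0.  -0.2 -0.3] w 0.283
```

View pics/s2.png

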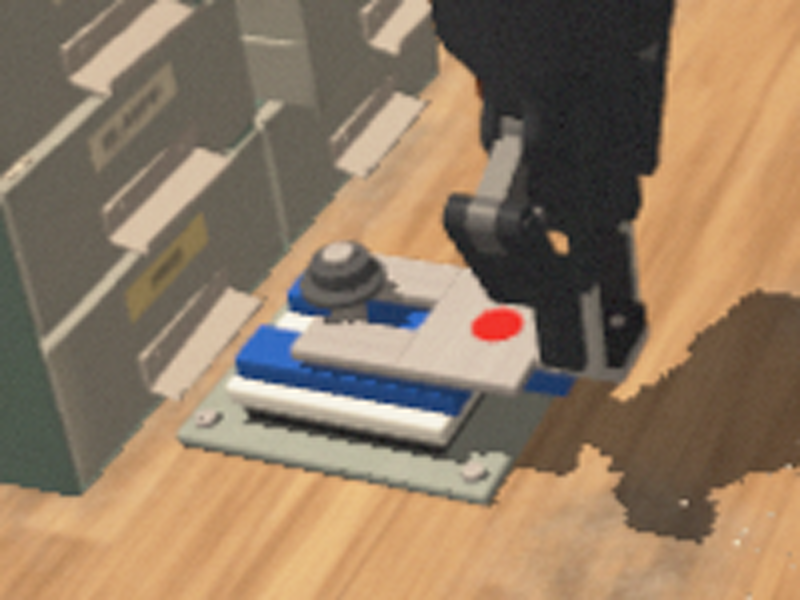

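The shim's fork is above the spacer, under the head and around the stud. I'll push home, lower, release and look.

```bash
python3 - <<'E'
from h import *
print(manip.movel((587,65.8,54.5),v=40,max_force=4));ST()
x=min(manip.read_state()["ee_pos"][0]-1.5,585)
manip.movel((x,65.8,54.5),v=40);manip.dwell(.2);ST()
print(manip.movel((x,65.8,48.5),v=15,max_force=2.));ST()
manip.set_gripper(.45);manip.dwell(.2);ST()
manip.movel((x,65.8,125),v=150)
C=cam("wrist")
for n in("side","wrist"):
    i=manip.read_camera(n);cv2.imwrite(f"pics/{n}_in2.png",i)
h=cv2.cvtColor(i,cv2.COLOR_BGR2HSV);rd=(cv2.inRange(h,(0,150,60),(8,255,255))|cv2.inRange(h,(172,150,60),(180,255,255)));rd[:,:290]=0;rd[:,350:]=0
for k,s,c in blobs(rd,60)[1]: print("red",s,c,cast(C,c,40).round(1))
a=cv2.imread("pics/side_in2.png")[270:390,120:280];cv2.imwrite("pics/in2.png",np.hstack([cv2.resize(a,(400,300),interpolation=cv2.INTER_CUBIC),cv2.resize(i,(400,300))]))
E
```

```text
True
t 32.74 p [584.4  65.8  53.3] F [-0.3  0.4 -0.7] w 0.283
t 33.19 p [582.8  65.8  54.3] F [-0.2  0.3 -1. ] w 0.276
True
t 33.55 p [583.1  65.8  49.8] F [0.5 1.  1.5] w 0.283
t 34.04 p [581.7  65.8  48.6] F [-1.1 -0.2  0.3] w 0.452
red [305, 296, 28, 26, 559] [318.8 308.4] [[619.9  65.2  40. ]]
```

View pics/in2.png

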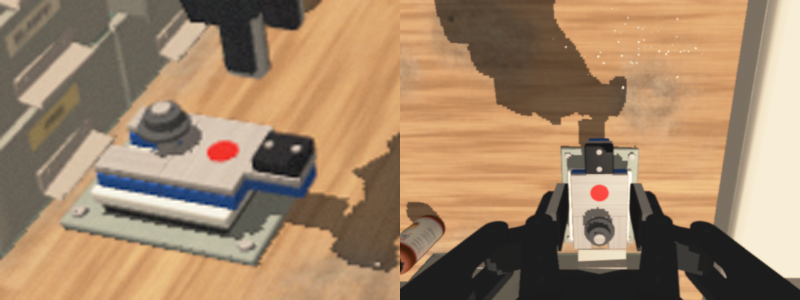

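The shim lies flat, square and home on the spacer, with its mark at (619.9, 65.2). I'll press it.

```bash
python3 - <<'E'
from h import *
press(619,65.6,40)
manip.movel((585,65.8,125));manip.dwell(.2)
C=cam("wrist")
for n in("side","wrist"):
    i=manip.read_camera(n);cv2.imwrite(f"pics/{n}_end.png",i)
h=cv2.cvtColor(i,cv2.COLOR_BGR2HSV);rd=(cv2.inRange(h,(0,150,60),(8,255,255))|cv2.inRange(h,(172,150,60),(180,255,255)));rd[:,:290]=0;rd[:,350:]=0
for k,s,c in blobs(rd,60)[1]: print("red",s,c,cast(C,c,40).round(1))
a=cv2.imread("pics/side_end.png")[180:390,120:400];cv2.imwrite("pics/end.png",np.hstack([cv2.resize(a,(400,300),interpolation=cv2.INTER_CUBIC),cv2.resize(i,(400,300))]));ST()
E
```

```text
cmd 52 z 52.0 f 0.8
cmd 51 z 51.1 f 1.0
cmd 50 z 50.3 f 2.4
cmd 49 z 49.3 f 4.1
cmd 48 z 48.5 f 5.8
cmd 47.4 z 48.1 f 6.5
cmd 46.8 z 47.8 f 7.4
hold 7.3
hold 7.4
hold 7.2
t 41.12 p [619.   65.6 120.7] F [ 0.1 -0.3 -0.7] w -0.002
t 41.79 p [585.4  65.7 124.6] F [-0.5 -0.1  0.2] w 0.001
```

View pics/end.png

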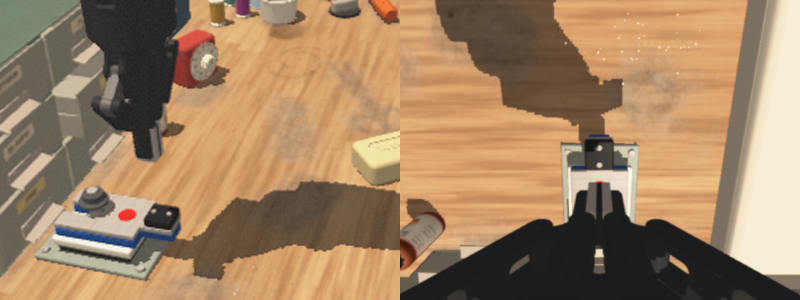

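Both plates lie flat, square and home, the bystanders are in place and the gripper is clear. I'm handing in.

```bash
python3 -c "
from bench import manip
print(manip.hand_in())"
```

```text
the job is handed in; nothing more can be done
None
```

The levelling mount is made up and handed in at about 42 s of the 72 s allowed; no verdict was reported. I slid the blue spacer home round the stud, let go and pressed its mark, then did the same with the steel shim on top.

- **Spacer press:** the first press gave only about 5 N, close to the lower limit. I pressed again at about 7.4 N, which is roughly 3 mm of give.
- **Shim press:** about 7.3 N, again roughly 3 mm of give, held for half a second.
- **Fit:** each plate was pushed in until it touched the stud, then drawn back 1.5 mm. Before its press, each mark measured about 2 mm from its ideal place, which is within the camera calibration.
- **Last check:** the final pictures show both plates flat and square, the gripper clear, and nothing knocked over.
- **Disagreements and gaps:**
  - While I held the spacer, its tab end measured about 3 mm off from what its mark implied, and I went by the mark.
  - In the last wrist picture the closed fingers hid the shim's mark, so its position after the press was judged from the side view only.

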